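# Count to the third gap and push the bearing cap home

## Task

The gaps of the plywood rack are counted from the end where the tall steel pin stands. Run a fingertip along the top of the rack's rail from that end, touching the rail behind the first, the second and then the third gap; then push the loose bearing cap over the table, lengthwise, into the third gap until it rests against the rail. Only push it: do not lift it or tip it over, and leave the piston, the jar and the socket where they stand.

Things in the scene. Friction and masses are not known exactly. Their poses are not given: they have to be found in the camera images.
- rack: Fixed plywood rack. Origin on the table, middle of its mouth; x along the rail, y into the gaps, z up. Seven dividers, 8 mm thick, 40 mm high, every 46 mm from x = -138 to 138 mm, run from round noses at the mouth (y = 0) to the rail at y = 70 mm. So six gaps 38 mm wide, 70 mm deep, centred at x = -115, -69, -23, 23, 69, 115 mm, open above and to -y; their floor is the table.
- rail_a: The stretch of rail behind the gap centred at x = -115 mm of the rack, 50 mm long, 20 mm thick (rack y = 70 to 90 mm). Origin on the table under the rail's middle line (rack y = 80 mm), in line with that gap's centre; axes as the rack's. Its flat top, to be touched, is 55 mm above the table, level with the next stretch. Rigid.
- rail_b: The stretch of rail behind the gap centred at x = -69 mm of the rack, 46 mm long, 20 mm thick (rack y = 70 to 90 mm). Origin on the table under the rail's middle line (rack y = 80 mm), in line with that gap's centre; axes as the rack's. Its flat top, to be touched, is 55 mm above the table, level with the next stretch. Rigid.
- rail_c: The stretch of rail behind the gap centred at x = -23 mm of the rack, 46 mm long, 20 mm thick (rack y = 70 to 90 mm). Origin on the table under the rail's middle line (rack y = 80 mm), in line with that gap's centre; axes as the rack's. Its flat top, to be touched, is 55 mm above the table, level with the next stretch. Rigid.
- rail_d: The stretch of rail behind the gap centred at x = 23 mm of the rack, 46 mm long, 20 mm thick (rack y = 70 to 90 mm). Origin on the table under the rail's middle line (rack y = 80 mm), in line with that gap's centre; axes as the rack's. Its flat top, to be touched, is 55 mm above the table, level with the next stretch. Rigid.
- rail_e: The stretch of rail behind the gap centred at x = 69 mm of the rack, 46 mm long, 20 mm thick (rack y = 70 to 90 mm). Origin on the table under the rail's middle line (rack y = 80 mm), in line with that gap's centre; axes as the rack's. Its flat top, to be touched, is 55 mm above the table, level with the next stretch. Rigid.
- rail_f: The stretch of rail behind the gap centred at x = 115 mm of the rack, 50 mm long, 20 mm thick (rack y = 70 to 90 mm). Origin on the table under the rail's middle line (rack y = 80 mm), in line with that gap's centre; axes as the rack's. Its flat top, to be touched, is 55 mm above the table, level with the next stretch. Rigid.
- tall_pin: Upright steel pin, 18 mm thick, 85 mm high, on a 34 mm square foot 12 mm high, fixed just beyond one end of the rail, in line with it (172 mm from the rack's middle along the rack's +x or -x, at rack y = 80 mm). Which end differs from run to run; gaps are counted from it. Origin at the centre of its underside.
- low_stub: Same foot with a stub only 26 mm high, fixed beyond the other end of the rail. Origin at the centre of its underside.
- cap: Loose dark steel bearing cap, about 0.45 kg, on two feet on the table before the mouth. 84 mm long (its y), 28 wide (x), 42 high (z); flat ends and sides, ends alike. An arch 50 mm long, 25 high under its middle runs through from side to side: each foot is 17 mm long. Origin on the table below its centre. Against the rail, its origin is 28 mm inside the mouth and 14 mm of it stands out.
- piston: Loose aluminium piston standing behind the rail, 76 mm across, 52 mm high. Origin at the centre of its underside. Leave alone.
- jar: Loose glass jar with a steel lid behind the rail, 60 mm across, 75 mm high. Origin at the centre of its underside. Leave alone.
- socket: Loose steel spanner socket standing beyond the rack's +x end, 30 mm across, 50 mm high. Origin at the centre of its underside. Leave alone.

How it is judged (in metres and radians):
On the way, in this order (a step that is already met when the one before it is completed fails the run):
1. a fingertip touches the rail behind the first gap, counted from the tall pin (((x of tall_pin in the frame of rack above 0 m and contact force between the fingers and rail_f above 0.3 N) or (x of tall_pin in the frame of rack below 0 m and contact force between the fingers and rail_a above 0.3 N))), for 0.04 s.
2. then it touches the rail behind the second gap (((x of tall_pin in the frame of rack above 0 m and contact force between the fingers and rail_e above 0.3 N) or (x of tall_pin in the frame of rack below 0 m and contact force between the fingers and rail_b above 0.3 N))), for 0.04 s.
3. then it touches the rail behind the third gap (((x of tall_pin in the frame of rack above 0 m and contact force between the fingers and rail_d above 0.3 N) or (x of tall_pin in the frame of rack below 0 m and contact force between the fingers and rail_c above 0.3 N))), for 0.04 s.
4. then the cap is pushed into the third gap against the rail (((x of tall_pin in the frame of rack above 0 m and x of cap in the frame of rack between 0.015 and 0.031 m) or (x of tall_pin in the frame of rack below 0 m and x of cap in the frame of rack between -0.031 and -0.015 m)) and y of cap in the frame of rack between 0.022 and 0.034 m and angle between the y axis of cap and the y axis of rack, either way round below 0.2 rad and angle between cap's own z axis and vertical below 0.1 rad and height (world z) of cap below 0.006 m), for 0.2 s.
At the end, for the whole second after the job is handed in: The cap stands on the table in the third gap from the tall pin: its centre within 8 mm of the gap's middle, its end within 6 mm of the rail, parallel to the gap within 0.2 rad, upright and at rest; piston, jar and socket within 20 mm of where they stood (all of step 4 and linear speed of cap below 0.01 m/s and distance of each of piston, jar, socket from where it was at the start of the episode below 0.02 m); the robot touches nothing.
It fails at once if the cap is lifted off the table (height (world z) of cap above 0.012 m).
It fails at once if the cap is tipped (angle between cap's own z axis and vertical above 0.4 rad).
It fails at once if the piston is pushed away or knocked over (distance of piston from where it was at the start of the episode above 0.02 m or angle between piston's own z axis and vertical above 0.4 rad).
It fails at once if the jar is pushed away or knocked over (distance of jar from where it was at the start of the episode above 0.02 m or angle between jar's own z axis and vertical above 0.4 rad).
It fails at once if the socket is pushed away or knocked over (distance of socket from where it was at the start of the episode above 0.02 m or angle between socket's own z axis and vertical above 0.4 rad).
It also fails if it takes over 64 s, if anything falls off the work surface, if the arm or the gripper's body presses on something with over 40 N, if the wrist force passes 120 N, or if a joint passes its speed limit or range.

## Robot

A 6-joint arm with a two-finger parallel gripper is mounted at the origin on the work surface. World frame = base frame: x ahead of the robot, y to its left, z up, the work surface at z = 0. Lengths are in mm, angles in rad, forces in N, time in s.
With the tool pointing down it reaches from about 350 to 875 mm from the base axis. Payload 4.2 kg.
Tool frame: the origin (TCP) lies midway between the tips of the shut fingers; the grasp point (between the pads) lies 19 mm behind it; z points along the fingers, y is the direction in which the jaws open and shut (so a half turn about z gives the same grasp; the last joint's range is limited). The gripper opens to 87 mm and grips with 3 to 60 N. Pads are 19 mm wide; open, the fingers measure 117 mm over their backs; the gripper's body (75 mm by 190 mm) begins 51 mm behind the grasp point.
Start: joints at [1.457, 0.385, 0.008, 0, -1.194, -0.259], TCP at [227.607, 582.06, 222.55] pointing down, gripper open.
Joint ranges: [-3.14, 3.14], [-1.21, 2.06], [-1.07, 1.41], [-3.16, 2.05], [-2.99, -0.16], [-3.1, 3.1]. Speed limits (rad/s): [2.79, 2.79, 3.14, 3.14, 3.14, 3.14].

## Interface

Orientations are given as a rotation vector (axis times angle).
In Python, from cell import * gives the robot as it stands. Calls block until the motion is done:
- movep(position, orientation): joint-space move of the TCP to a pose.
- line_to(position, orientation=None, velocity=150): straight line of the TCP; orientation=None keeps the orientation; velocity is the mean speed in mm/s.
- goto_joints(angles): joint-space move.
- command_gripper(opening): finger opening in mm; the grip force is fixed at half the most; returns when the fingers have stopped.
- dwell(seconds).
- ik(position, orientation): joint angles nearest the present ones, or None.
- observe(): the state.
- read_camera(name): name is "side" or "top" or "wrist"; returns the picture (384x512x3 uint8, blue, green, red); there is no depth.
- calibration(name): a dict with "mtx" (3x3 intrinsics, pixels), "R" (3x3) and "t" (3): a world point X has camera coordinates R X + t; the wrist camera has in their place "mount" (4x4, takes a point from camera to tool coordinates, whose origin is the TCP and whose axes are the flange's). Camera axes: x right, y down, z forward; pixel columns grow to the right and rows downward; lengths in mm; the calibration is good to about 2 mm. A picture is of the moment at which its call begins: read the wrist's pose just before it. calibration takes no time and is no camera call.
A pose or a line that the arm cannot do raises PlanningError and nothing moves.
- job_done(): hands the job in, once; it reports no verdict.
The state is a dict: "time": time; "joint_positions": joint angles; "qvel": joint speeds; "joint_torque": joint torques, N m; "position": TCP position; "orientation": TCP orientation; "contact_force": force on the tool from outside, world axes, zero at the start; "torque": the same for the moment, N m; "grip_width": finger opening in mm.
Only numpy, scipy, OpenCV 4.12 (cv2) and the standard library are available. Lean on these libraries where they do the work, as an engineer would, in place of code of your own. Each camera call takes 0.05 s, during which the arm holds its last target. There are 200 camera calls.

## Working session

There is one attempt and no reset: what is moved stays moved. The work goes in short steps, each a Python script; the robot and the scene stay as the last script left them, time stands still between calls to the robot, and variables do not carry over. Pictures are saved under pics/ and viewed, about 8 in all and at most 12, crops included, and the job is handed in when it is done.

```bash
mkdir -p pics
python3 - <<'E'
from cell import *
import cv2
for n in("top","side"):
    cv2.imwrite(f"pics/{n}0.png",read_camera(n)); c=calibration(n); print(n,c)
s=observe(); print(s)
E
```

```text
top {'mtx': array([[360.54606914,   0.        , 257.11189404],
       [  0.        , 360.54606914, 198.00735639],
       [  0.        ,   0.        ,   1.        ]]), 'R': array([[-0.00355635, -0.9996282 , -0.02703346],
       [-0.98672707,  0.00789678, -0.16219537],
       [ 0.16234855,  0.02609783, -0.98638829]]), 't': array([146.6645284 , 588.64478558, 744.5570779 ])}
side {'mtx': array([[417.55370315,   0.        , 254.57732322],
       [  0.        , 417.55370315, 195.70907733],
       [  0.        ,   0.        ,   1.        ]]), 'R': array([[-0.99124201, -0.1310294 , -0.01644913],
       [-0.08112695,  0.70249024, -0.70705436],
       [ 0.10420026, -0.69952752, -0.70696786]]), 't': array([609.74511936, -14.31256916, 761.08172814])}
{'time': 0.1, 'joint_positions': array([ 1.45659822e+00,  3.85431427e-01,  6.76810579e-03, -4.02886143e-04,
       -1.19399610e+00, -2.58576958e-01]), 'qvel': array([-0.00018706, -0.00174405,  0.00287271,  0.00272428, -0.00083328,
       -0.00017665]), 'joint_torque': array([-2.37409467e-04, -3.91691530e+01,  1.87934089e+01,  4.23185661e+00,
        1.34764012e-02, -6.99405905e-05]), 'position': array([227.43717029, 581.57559834, 221.60506709]), 'orientation': array([ 3.08528464e+00, -5.82049068e-01, -3.75398934e-04]), 'contact_force': array([-0.30342163, -0.10709333, -0.46306808]), 'torque': array([0.03300257, 0.00278942, 0.01412352]), 'grip_width': 86.7993758021764}
```

View pics/top0.png

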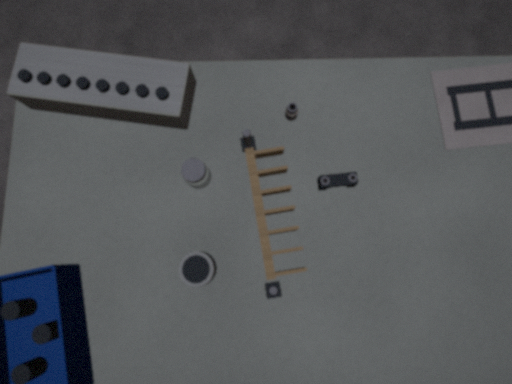

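View pics/side0.png

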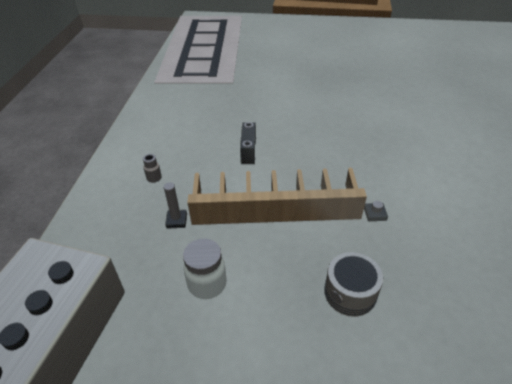

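The top view shows the tall pin at the upper rail end (248,138), beside the socket (291,110). The rack mouth faces right and the cap is at (338,180). The side view agrees, with the pin at (172,200) on the left. Next I'll enlarge both for pixel picking.

Run:
```python
import cv2,numpy as np
def crop(f,x0,y0,x1,y1,k,o):
    i=cv2.imread(f)[y0:y1,x0:x1]; i=cv2.convertScaleAbs(i,alpha=1.7)
    i=cv2.resize(i,None,fx=k,fy=k,interpolation=cv2.INTER_CUBIC)
    for x in range((x0+9)//10*10,x1,10):
        cv2.line(i,(int((x-x0+.5)*k),0),(int((x-x0+.5)*k),6),(0,0,255),1)
        if x%20==0: cv2.putText(i,str(x),(int((x-x0)*k),18),0,.4,(0,0,255))
    for y in range((y0+9)//10*10,y1,10):
        cv2.line(i,(0,int((y-y0+.5)*k)),(6,int((y-y0+.5)*k)),(0,0,255),1); cv2.putText(i,str(y),(8,int((y-y0+.5)*k)+4),0,.4,(0,0,255))
    cv2.imwrite(o,i)
crop("pics/top0.png",232,125,364,303,3.3,"pics/topc.png") if 0 else crop("pics/top0.png",232,98,364,306,2.88*1,"pics/topc.png")
crop("pics/side0.png",140,115,395,235,3.1,"pics/sidec.png")
```

```text
(no output)
```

View pics/topc.png

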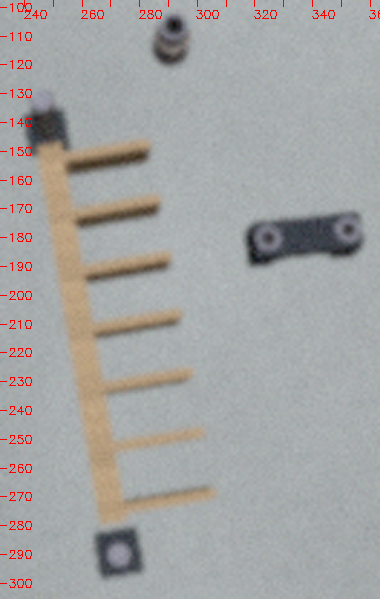

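View pics/sidec.png

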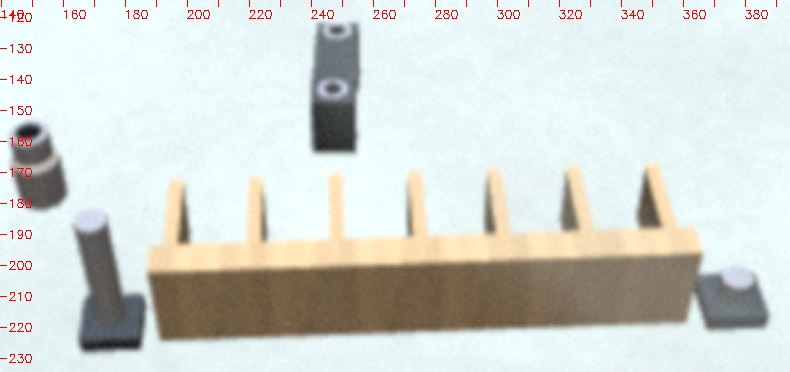

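The top crop gives the rail-top corners, divider noses and cap bolts at (267,238) and (348,230) in crop pixels. The side crop gives the rail edges, noses and the cap's near end face, from (313,98) to (355,152). I'll fit poses to these.

```bash
cat > fit.py <<'E'
from cell import *
import numpy as np,cv2
from scipy.optimize import least_squares
def proj(n,X):
    c=calibration(n); q=(np.atleast_2d(X)@c["R"].T+c["t"])@c["mtx"].T; return q[:,:2]/q[:,2:]
def world(p,L):
    L=np.atleast_2d(L); c,s=np.cos(p[2]),np.sin(p[2])
    return np.c_[p[0]+c*L[:,0]-s*L[:,1],p[1]+s*L[:,0]+c*L[:,1],L[:,2]]
def fit(obs,p0):
    f=lambda p:np.concatenate([(proj(n,world(p,L))-px).ravel() for n,L,px in obs])
    r=least_squares(f,p0,loss='soft_l1'); return r.x,f(r.x).reshape(-1,2)
T=lambda a:np.array(a)/2.88+[232,98]-.5
S=lambda a:np.array(a)/3.1+[140,115]-.5
E
python3 - <<'E'
from fit import *
np.set_printoptions(precision=2,suppress=True)
rx=[138,92,46,0,-46,-92,-138]
t=("top",[(140,90,55),(-140,90,55),(-140,70,55)]+[(x,0,40) for x in rx]+[(-172,80,12),(172,80,85)],
 T([(38,143),(100,524),(122,520),(150,145),(159,202),(170,257),(181,315),(192,372),(204,432),(215,490),(119,553),(44,98)]))
s=("side",[(140,90,55),(-140,90,55),(140,90,0),(-140,90,0),(140,70,55),(-140,70,55)]+[(x,0,40) for x in rx]+[(-172,80,26),(172,80,85)],
 S([(148,272),(702,252),(162,340),(688,320),(150,247),(697,229),(176,181),(256,178),(336,175),(414,172),(493,170),(572,167),(652,166),(738,277),(90,220)]))
for o in([t],[s],[t,s]):
    p,r=fit(o,[300,400,0]); print("rack",p,np.abs(r).mean(0),np.abs(r).max(0))
print(r)
cs=("side",[(14,42,42),(-14,42,42),(14,42,0),(-14,42,0),(14,-42,42),(-14,-42,42)],S([(313,98),(355,98),(313,152),(355,152),(318,22),(359,22)]))
ct=("top",[(14,42,42),(14,-42,42)],T([(248,224),(359,212)]))
b=("top",[(0,29,42),(0,-29,42)],T([(267,238),(348,230)]))
bs=("side",[(0,29,42),(0,-29,42)],S([(333,89),(337,30)]))
for o in([cs],[cs,ct],[b],[bs],[cs,ct,b,bs]):
    q,r=fit(o,[400,300,0]); print("cap",q,np.abs(r).max(0)); L=world([0,0,-p[2]],[(*(q[:2]-p[:2]),0)]); print("  in rack",L[0],q[2]-p[2])
print(r)
s=observe();print(s["position"],proj("top",[s["position"]]),proj("side",[s["position"]]))
E
```

```text
rack [ 571.35   60.23 -477.36] [0.5  1.16] [1.1  4.04]
rack [ 572.7    60.68 -502.49] [1.41 0.48] [3.87 1.66]
rack [ 572.29   60.49 -395.68] [1.03 0.81] [3.65 3.74]
[[-0.61  3.74]
 [-1.02 -2.52]
 [ 0.67 -2.72]
 [-0.04 -0.82]
 [ 0.44 -1.28]
 [ 0.3  -0.7 ]
 [ 0.23 -0.78]
 [ 0.23 -0.13]
 [-0.05 -0.13]
 [ 0.1   0.97]
 [-0.63  0.17]
 [-1.37  0.57]
 [ 3.27  0.37]
 [-2.66  0.98]
 [ 2.77  0.82]
 [-3.52  1.66]
 [ 3.56 -0.28]
 [-3.65 -0.15]
 [ 0.28 -0.54]
 [ 0.14 -0.42]
 [-0.04 -0.3 ]
 [ 0.39 -0.18]
 [ 0.47 -0.38]
 [ 0.51 -0.25]
 [ 0.2  -0.77]
 [ 0.46  0.2 ]
 [-0.17  0.08]]
cap [ 499.1   223.2  -573.93] [ 97.97 143.13]
  in rack [-45.89 172.41   0.  ] -178.25667773367894Traceback (most recent call last):
  File "<stdin>", line 16, in <module>
  File "fit.py", line 11, in fit
    r=least_squares(f,p0,loss='soft_l1'); return r.x,f(r.x).reshape(-1,2)
    return func(*args, **kwargs)
    result = trf(vector_fun.fun, vector_fun.jac, x0, f0, J0, lb, ub, ftol, xtol,
                 gtol, max_nfev, x_scale, loss_function, tr_solver,
                 tr_options.copy(), verbose, callback=callback_wrapp
[... 872 characters left out ...]
f_evals]
                                    ^^^^^^^
    f = np.atleast_1d(self.fun(x, *self.args, **self.kwargs))
                      ~~~~~~~~^^^^^^^^^^^^^^^^^^^^^^^^^^^^^^
    return np.atleast_1d(self.fun(x))
                         ~~~~~~~~^^^
    return self.f(x, *self.args, **self.kwargs)
           ~~~~~~^^^^^^^^^^^^^^^^^^^^^^^^^^^^^^
  File "fit.py", line 10, in <lambda>
    f=lambda p:np.concatenate([(proj(n,world(p,L))-px).ravel() for n,L,px in obs])
                                ~~~~^^^^^^^^^^^^^^
  File "fit.py", line 5, in proj
    c=calibration(n); q=(np.atleast_2d(X)@c["R"].T+c["t"])@c["mtx"].T; return q[:,:2]/q[:,2:]
ValueError: time passes only in moves, steps and waits
```

```bash
sed -i "s/^def proj/C={n:calibration(n) for n in('top','side')}\ndef proj/; s/c=calibration(n); q/c=C[n]; q/; s/loss='soft_l1'/loss='soft_l1',x_scale=[100,100,1]/" fit.py
python3 - <<'E'
from fit import *
np.set_printoptions(precision=3,suppress=True)
rx=[138,92,46,0,-46,-92,-138]
t=("top",[(x,0,40) for x in rx]+[(-172,80,12),(172,80,85)],
 T([(150,145),(159,202),(170,257),(181,315),(192,372),(204,432),(215,490),(119,553),(44,98)]))
s=("side",[(x,0,40) for x in rx]+[(-172,80,26),(172,80,85)],
 S([(176,181),(256,178),(336,175),(414,172),(493,170),(572,167),(652,166),(738,277),(90,220)]))
for o in([t],[s],[t,s]):
    p,r=fit(o,[572,60,.16]); print("rack",p,np.abs(r).mean(0),np.abs(r).max(0))
cs=("side",[(14,42,42),(-14,42,42),(14,42,0),(-14,42,0),(14,-42,42),(-14,-42,42)],S([(313,98),(355,98),(313,152),(355,152),(318,22),(359,22)]))
ct=("top",[(14,42,42),(14,-42,42)],T([(248,224),(359,212)]))
b=("top",[(0,29,42),(0,-29,42)],T([(267,238),(348,230)]))
bs=("side",[(0,29,42),(0,-29,42)],S([(333,89),(337,30)]))
for o in([cs],[ct],[b],[bs],[cs,ct,b,bs]):
    q,r=fit(o,[620,-80,.1]); L=world([0,0,-p[2]],[(*(q[:2]-p[:2]),0)]); print("cap",q,np.abs(r).max(0),"  in rack",L[0],q[2]-p[2])
for n,px,z in(("top",(290,108),50),("side",(150,157),50)):
    print(n,fit([(n,[(0,0,z)],np.array([px]))],[700,0,0])[0])
for n,px,z in(("side",(203,248),75),("top",(194,165),75)):print("jar",fit([(n,[(0,0,z)],np.array([px]))],[600,200,0])[0])
E
```

```text
rack [571.748  60.413   0.161] [0.394 0.588] [1.239 1.243]
rack [572.669  61.139   0.164] [0.21 0.24] [0.476 0.598]
rack [572.403  60.762   0.163] [0.312 0.465] [1.519 1.329]
cap [633.125 -39.507   0.101] [0.914 0.591]   in rack [  43.66  -108.788    0.   ] -0.062222844956495826
cap [631.722 -36.715   0.1  ] [0.576 0.076]   in rack [  42.728 -105.805    0.   ] -0.0627083017095414
cap [632.913 -37.913   0.092] [1.107 0.106]   in rack [  43.709 -107.181    0.   ] -0.07085470477728811
cap [633.536 -39.031   0.1  ] [0.003 0.722]   in rack [  44.143 -108.384    0.   ] -0.06330886357674019
cap [632.922 -38.457   0.101] [1.367 0.938]   in rack [  43.63  -107.719    0.   ] -0.061566903383081295
top [797.996  67.105   0.   ]
side [799.569  61.993   0.   ]
jar [650.249 274.969   0.   ]
jar [659.298 279.792   0.   ]
```

Both cameras agree to within about 2 mm:
- **Rack:** (572.4, 60.8), yaw 0.163.
- **Pin:** on the +x side, so the order is rail_f, rail_e, rail_d and the target gap is at x = +23.
- **Cap:** in the rack frame at (43.7, -107.7), turned -0.062.

Next is the rail run with shut fingers, jaws along the rail.

```bash
cat > h.py <<'E'
from cell import *
import numpy as np
from scipy.spatial.transform import Rotation as Ro
P=np.array([572.4,60.8]);YAW=.163
def W(x,y,z):
    c,s=np.cos(YAW),np.sin(YAW); return np.array([P[0]+c*x-s*y,P[1]+s*x+c*y,z])
def rack(p):
    d=p[:2]-P; c,s=np.cos(YAW),np.sin(YAW); return np.array([c*d[0]+s*d[1],-s*d[0]+c*d[1],p[2]])
def ori(a=0):  # tool down, jaws along rack x
    y=np.array([-np.cos(YAW+a),-np.sin(YAW+a),0]); z=np.array([0,0,-1.]); return Ro.from_matrix(np.c_[np.cross(y,z),y,z]).as_rotvec()
def st(tag=""):
    s=observe(); print(tag,"t%.1f"%s["time"],rack(s["position"]).round(1),"F",s["contact_force"].round(1),flush=True); return s
E
python3 - <<'E'
from h import *
p=observe()["position"]; line_to(p+[0,0,80],velocity=250)
command_gripper(0)
movep(W(115,80,200),ori()); st("above")
line_to(W(115,80,75),velocity=120); s=st("near"); f0=s["contact_force"][2]
z=s["position"][2]; cz=75
for _ in range(30):
    cz-=1.5 if cz>61 else .6; line_to(W(115,80,cz),velocity=30)
    f=observe()["contact_force"][2]-f0
    if f>3: break
st("touch %.1f"%cz)
E
```

```text
above t4.3 [115.   81.2 200.3] F [-0.1  0.5  0.4]
near t5.5 [115.7  80.2  76.1] F [0.8 0.3 0.1]
touch 54.6 t10.3 [115.1  80.   55.5] F [-1.8  0.1  6.6]
```

Run:
```python
from h import *
cz=54.4
dwell(.1)
for x in np.linspace(109,17,15):
    line_to(W(x,80,cz),velocity=40)
    s=st("%.0f"%x); f=s["contact_force"][2]
    if f<3: cz-=.5
    if f>12: cz+=.4
dwell(.15); st("end")
line_to(W(23,80,130),velocity=150); st("up")
```

```text
109 t10.7 [110.   80.2  55.5] F [1.  1.2 5.8]
102 t11.0 [103.3  80.2  55.5] F [ 2.3 -0.1  5.7]
96 t11.3 [96.6 80.3 55.5] F [1.3 0.4 6.7]
89 t11.6 [90.  80.3 55.5] F [1.6 0.3 6.1]
83 t11.9 [83.5 80.3 55.5] F [1.4 0.9 6.9]
76 t12.2 [76.9 80.3 55.5] F [2.9 0.9 5.7]
70 t12.6 [70.4 80.3 55.5] F [2.2 0.9 7.2]
63 t12.9 [63.8 80.3 55.5] F [1.7 0.6 5.8]
56 t13.2 [57.2 80.3 55.5] F [0.6 0.  6.7]
50 t13.5 [50.7 80.3 55.5] F [1.4 0.4 7.5]
43 t13.8 [44.1 80.3 55.4] F [0.5 0.1 6.8]
37 t14.1 [37.6 80.3 55.5] F [1.  0.9 7.3]
30 t14.5 [31.  80.4 55.5] F [2.  0.8 6.3]
24 t14.8 [24.5 80.4 55.5] F [2.  0.4 6.2]
17 t15.1 [17.9 80.4 55.4] F [1.2 0.5 7. ]
end t15.2 [17.9 80.4 55.4] F [2.  0.3 7.5]
up t15.9 [ 21.3  79.8 128.4] F [-0.5 -0.   0.2]
```

Run:
```python
from h import *
o=min((ori(np.pi/2),ori(-np.pi/2)),key=lambda r:abs(ik(W(85,-107.7,130),r)[5]) if ik(W(85,-107.7,130),r) is not None else 99)
movep(W(85,-107.7,130),o); command_gripper(62); st("above")
print(observe()["joint_positions"].round(2),observe()["grip_width"])
line_to(W(85,-107.7,9),velocity=100); s=st("down")
for x in (72,69,66,62,58,54,50,47,46):
    line_to(W(x,-107.7,9),velocity=40); st(x)
    F=observe()["contact_force"]
    if np.hypot(*F[:2])>25 or abs(F[2])>15: print("STOP");break
```

```text
above t18.8 [  85.  -107.7  130. ] F [-0.4 -0.2  0.3]
[ 0.19  0.54  0.02 -0.   -1.05  1.54] 61.79087880248245
down t20.1 [  85.6 -107.7    9.9] F [0.8 0.1 1. ]
72 t20.6 [  71.9 -107.7    9.3] F [-0.4 -0.2 -0.1]
69 t20.8 [  69.3 -107.7    9.2] F [1.4 0.6 0.7]
66 t21.1 [  66.2 -107.6    9.2] F [1.  0.2 0.4]
62 t21.3 [  61.9 -107.7    9.1] F [1.6 1.4 0.1]
58 t21.6 [  57.6 -107.8    9.1] F [0.8 1.  1.1]
54 t21.8 [  53.4 -107.7    9. ] F [ 0.6 -0.2  0.7]
50 t22.1 [  49.4 -107.7    8.9] F [1.  1.  0.9]
47 t22.3 [  46.6 -107.7    8.9] F [1.3 0.8 0.2]
46 t22.6 [  46.  -107.7    9. ] F [ 1.6  0.8 -0.6]
```

Run:
```python
from h import *
import cv2
line_to(W(70,-107.7,9),velocity=100); line_to(W(70,-107.7,120),velocity=200)
movep(W(23,-215,120),ori()); command_gripper(0); st("rear"); print(observe()["joint_positions"].round(2))
a=read_camera("top")[130:290,220:380]; b=read_camera("side")[100:240,140:390]
f=lambda i,k:cv2.resize(cv2.convertScaleAbs(i,alpha=1.7),None,fx=k,fy=k,interpolation=cv2.INTER_CUBIC)
A=f(a,2);B=f(b,3)
im=np.zeros((420,750+0,3),np.uint8); im[:]=B
cv2.imwrite("pics/side1.png",B); cv2.imwrite("pics/top1.png",f(a,3))
```

```text
rear t26.2 [  23. -215.  120.] F [ 1.  -0.1  1.1]
[ 0.02  0.5  -0.07 -0.   -1.    0.14]
```

View pics/side1.png

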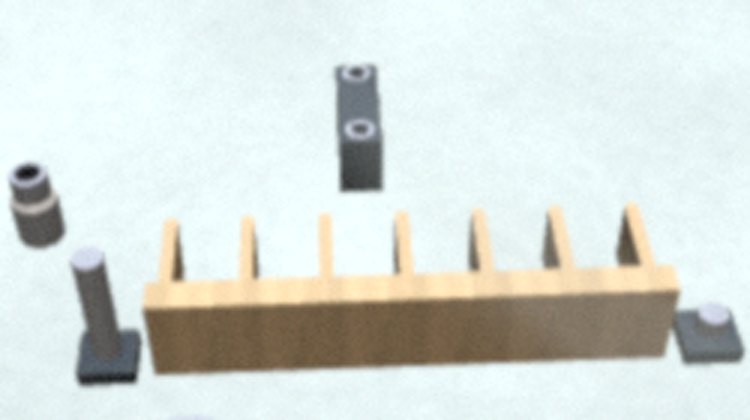

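View pics/top1.png

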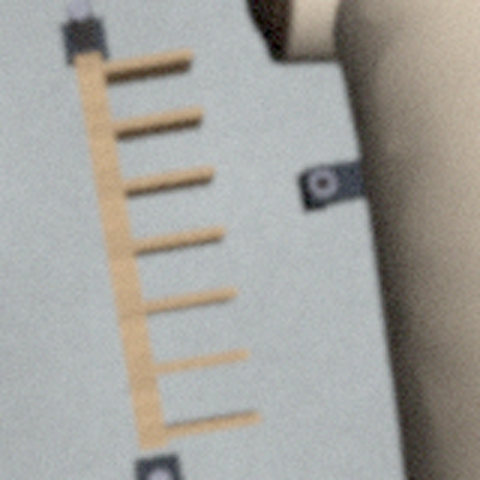

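The side view shows the cap in line with the third gap: its near end face spans (341..382, 137..190) and its bolts are at (359,128) and (356,72). In the top view the arm hides the cap's far half. I'll check the pose by fit, and if it is within a few mm of x = 23, push from the rear.

```bash
cat > capfit.py <<'E'
from fit import *
import h
def capfit(pts,p0=(610,-40,.16)):
    q,r=fit([("side",[(14,42,42),(-14,42,42),(14,42,0),(-14,42,0),(14,-42,42),(-14,-42,42),(0,29,42),(0,-29,42)],np.array(pts)/3+[140,100]-.5)],p0)
    print("cap rack",h.rack(np.array([*q[:2],0])).round(1),"yaw %.3f"%(q[2]-h.YAW),"res",np.abs(r).max().round(2))
E
python3 - <<'E'
from capfit import *
capfit([(341,137),(382,137),(341,189),(382,189),(336,66),(377,66),(359,128),(356,72)])
E
```

```text
cap rack [  21.5 -110.2    0. ] yaw -0.002 res 1.37
```

Run:
```python
from h import *
import cv2
line_to(W(22,-190,120),velocity=150); line_to(W(22,-190,9),velocity=120); st("down")
for y in (-165,-150,-135,-116):
    line_to(W(22,y,9),velocity=60); st(y)
b=read_camera("side")[100:240,140:390]
cv2.imwrite("pics/side2.png",cv2.resize(cv2.convertScaleAbs(b,alpha=1.7),None,fx=3,fy=3,interpolation=cv2.INTER_CUBIC))
```

```text
down t27.6 [  22.7 -190.2    9.8] F [0.3 0.5 0.6]
-165 t28.2 [  22.1 -164.6    9.2] F [-1.1 -0.9 -0.2]
-150 t28.6 [  22.  -149.4    9. ] F [-0.1  0.5  0.4]
-135 t29.0 [  22.  -134.3    9. ] F [0.4 0.2 0.2]
-116 t29.5 [  22.1 -115.3    9. ] F [-0.3 -0.7  0.7]
```

View pics/side2.png

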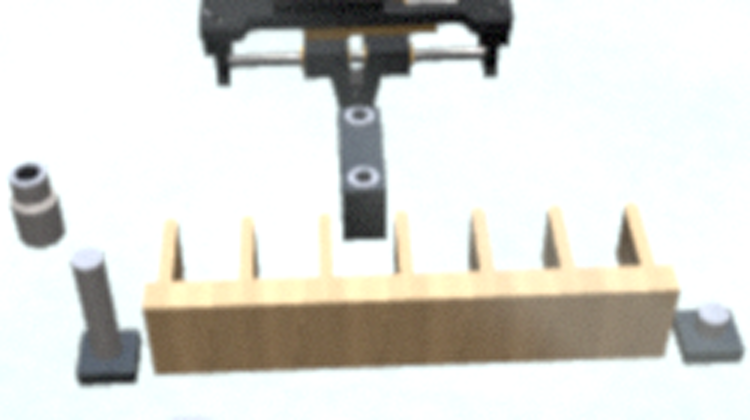

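The cap is centred between the noses, with its face at 343..385 against noses at 325 and 403, and it is straight. I'll push on to the rail, watching the force.

Run:
```python
from h import *
import cv2
u=W(0,1,0)-W(0,0,0)
st()
y=-116
while y<-14:
    y+=8 if y<-40 else 1.5
    line_to(W(22,y,9),velocity=50); F=observe()["contact_force"]
    if y>-34 or abs(F@u)>6: print(y,F.round(1),round(F@u,1))
    if abs(F@u)>8: break
st("end")
line_to(W(22,y-50,9),velocity=80); line_to(W(22,y-60,130),velocity=200); st("away")
b=read_camera("side")[100:240,140:390]
cv2.imwrite("pics/side3.png",cv2.resize(cv2.convertScaleAbs(b,alpha=1.7),None,fx=3,fy=3,interpolation=cv2.INTER_CUBIC))
```

```text
t29.5 [  22.1 -115.5    9. ] F [ 0.4 -0.1  0.1]
-33.0 [ 0.2 -2.  -0.1] -2.0
-31.5 [ 0.3 -2.1  0.4] -2.1
-30.0 [-0.7 -1.4  0.4] -1.3
-28.5 [ 0.5 -1.8 -0.8] -1.9
-27.0 [-0.1 -3.1  0.3] -3.1
-25.5 [ 1.9 -8.8 -0.5] -9.0
end t34.4 [ 21.8 -27.    9. ] F [ 1.9 -8.8 -0.5]
away t35.9 [ 21.  -85.1 128.8] F [-0.7 -0.2  0.6]
```

View pics/side3.png

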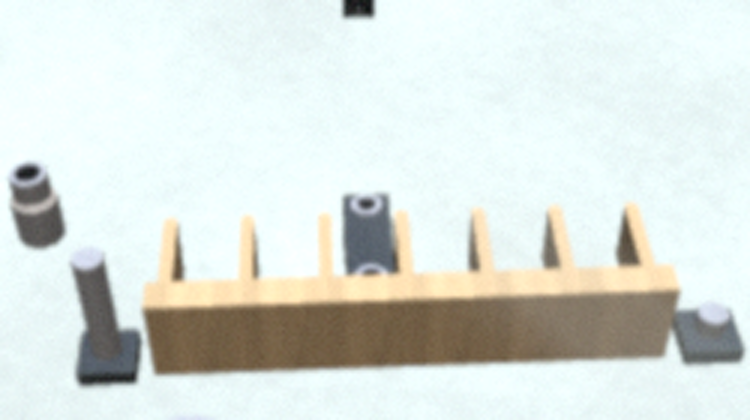

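Run:
```python
from capfit import *
print("at TCP -115.4:");capfit([(343,185),(385,185),(343,238),(385,238),(338,108),(381,108),(363,177),(359,115)],(590,0,.16))
for y in(22,25,28,31):
    X=[h.W(x,yy,42) for x,yy in((37,y-42),(9,y-42),(23,y-29))]
    print(y,((proj("side",X)-[140,100]+.5)*3).round(1).tolist())
```

```text
at TCP -115.4:
cap rack [ 21.5 -62.5   0. ] yaw -0.007 res 1.36
22 [[338.8, 189.0], [384.8, 187.5], [362.7, 202.3]]
25 [[338.9, 192.2], [385.0, 190.7], [362.9, 205.6]]
28 [[339.1, 195.5], [385.3, 193.9], [363.1, 208.9]]
31 [[339.2, 198.7], [385.6, 197.2], [363.3, 212.2]]
```

Estimates of the final y are 26 to 28 mm (28 when seated), with x about 21. There's time for a firmer push to confirm it is seated.

Run:
```python
from h import *
import cv2
u=W(0,1,0)-W(0,0,0)
line_to(W(22,-60,9),velocity=150); line_to(W(22,-32,9),velocity=60)
y=-30
while y<-16:
    line_to(W(22,y,9),velocity=30); s=observe();F=s["contact_force"]
    print(y,rack(s["position"]).round(1),F.round(1),round(F@u,1))
    if abs(F@u)>20: break
    y+=1
line_to(W(22,y-50,9),velocity=80); line_to(W(22,-110,150),velocity=200); dwell(.3); st("away")
b=read_camera("side")[145:220,240:300]; t=read_camera("top")[130:300,170:320]
f=lambda i,k:cv2.resize(cv2.convertScaleAbs(i,alpha=1.7),None,fx=k,fy=k,interpolation=cv2.INTER_CUBIC)
A=f(t,3.5);B=f(b,3.5); im=np.zeros((595,800,3),np.uint8); im[:A.shape[0],:A.shape[1]]=A[:595]; im[:B.shape[0],560:560+B.shape[1]]=B
cv2.imwrite("pics/fin.png",im)
```

```text
-30 [ 22.  -30.1   8.9] [ 0.7  0.3 -0.2] 0.2
-29 [ 22.  -29.1   9. ] [-0.2  0.1 -0.1] 0.1
-28 [ 22. -28.   9.] [ 0.7 -1.   0.9] -1.0
-27 [ 22.  -27.1   9. ] [ 0.3 -0.1  1. ] -0.2
-26 [ 22.  -27.1   9. ] [ 0.9 -4.5 -0.3] -4.6
-25 [ 21.9 -27.1   9. ] [ 3.2 -9.3 -0.9] -9.7
-24 [ 21.8 -27.    9. ] [  4.5 -12.4  -0.5] -13.0
-23 [ 21.8 -27.    9.1] [  4.5 -16.1  -2.2] -16.6
-22 [ 21.8 -26.9   9.1] [  6.2 -19.2  -1.6] -19.9
-21 [ 21.7 -26.9   9.2] [  6.3 -23.3  -1.9] -24.0
away t42.0 [  21.7 -109.8  149. ] F [ 0.1 -0.5  0.1]
```

View pics/fin.png

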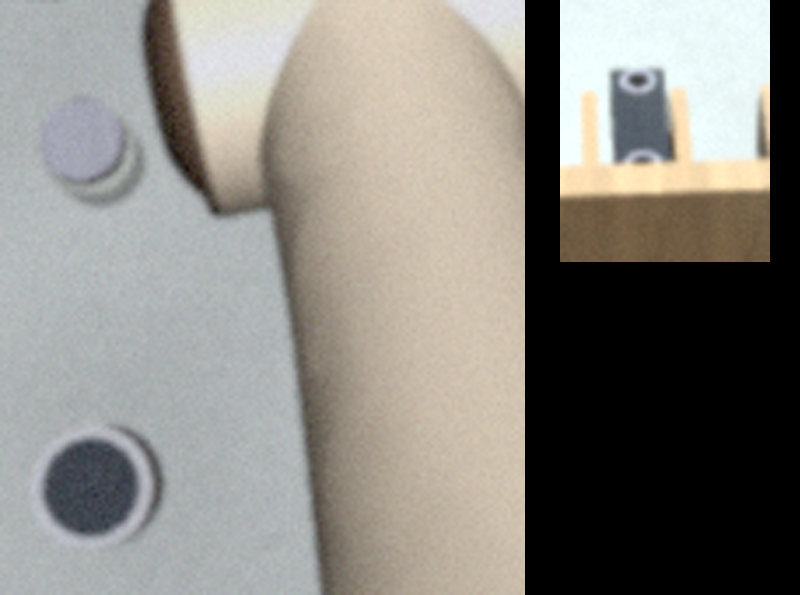

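The cap didn't move under 24 N, so it is against the rail, and it sits upright in the third gap. The jar and piston stand where they were, and the arm is clear.

```bash
python3 -c "
from cell import *
job_done()"
```

```text
the job is handed in; nothing more can be done
```

The cap is in the third gap from the tall pin, against the rail, and the job is handed in (robot clock about 42 s of 64). No verdict was reported.

- **Rail run:** The pin stands at the rack's +x end. I slid the shut fingertips along the rail top from rail_f over rail_e to rail_d, at a steady 6 to 7 N.
- **Pushing the cap:** I pushed it sideways by about 21 mm to line it up with the gap, then lengthwise from behind into the gap. It was never gripped or lifted.
- **Seated against the rail:** A second push up to 24 N moved the fingertips only about 0.2 mm.
- **Final cap position:** I estimate x at about 21 mm (allowed 15 to 31) and y at 26 to 28 mm (allowed 22 to 34), straight to within about 0.01 rad when last fitted, just before the mouth. One of the cap's bolts suggested y nearer 24 mm, but I had assumed the bolt positions.
- **Things to leave alone:** The jar and piston look unmoved in the last picture. The socket wasn't in that crop, but it was in its place in the one before. By eye only; I did not measure them again.
- **Disagreements:** The fingertips stopped 3.5 mm short of where I expected, probably because the fingers are thicker than I assumed. The rail ends also looked a few mm longer than stated, so I left them out of the rack fit.
- **Not seen:** The arm hid the cap from the top camera at the end, so the final position rests on the side camera and the force readings.

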